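Lock the washing sieve into the bayonet collar of its stand

ROBOT

A 7-joint arm with a two-finger parallel gripper is mounted at the origin on a cart in front of the work surface, level with it; the furniture and walls round the work are solid. World frame = base frame: x ahead of the robot, y to its left, z up, the work surface at z = 0. Lengths are in m, angles in rad, forces in N, time in s.
With the tool pointing down it reaches from about 0.4 to 0.85 m from the base axis. Payload 4.5 kg.
Tool frame: the origin (TCP) lies at the very end of the fingers, on their centre line; the grasp point (between the pads) lies 19 mm behind it; z points along the fingers, y is the line along which they close (so a half turn about z gives the same grasp; the last joint's range is limited). The gripper opens to 85 mm and grips with 20 to 120 N. Pads are 22 mm wide; open, the fingers measure 114 mm over their backs; the gripper's body (76 mm by 85 mm) begins 54 mm behind the grasp point. The pads swing forward as they close: fully open they stand 13 mm farther back than shut.
Start: joints at [-1.171, 0.689, -0.195, 1.565, 0.157, 0.902, -0.215], TCP at [0.224, 0.584, 0.231] pointing down, gripper open.
Joint ranges: [-3.01, 3.01], [-0.46, 2.08], [-1.47, 1.51], [0.13, 2.56], [-1, 4.14], [0.04, 2.09], [-2.66, 2.66]. Speed limits (rad/s): [2.57, 2.57, 3.14, 3.14, 3.14, 3.14, 3.14].

INTERFACE

Orientations are given as a unit quaternion [w, x, y, z].
In Python, from plant import r, eyes gives the robot as it stands. Calls block until the motion is done:
- r.move_ptp(position, orientation): joint-space move of the TCP to a pose.
- r.servo_line(position, rot=None, speed=0.15): straight line of the TCP; rot=None keeps the orientation; speed is the mean speed in m/s.
- r.move_j(angles): joint-space move.
- r.open_gripper() and r.close(grasp_force=None): open the fingers fully, or close them until they stop; grasp_force is the grip in N (None keeps the last).
- r.sleep(seconds).
- r.inverse_kinematics(position, orientation): joint angles nearest the present ones, or None.
- eyes.get_image(name): name is "scene" or "top" or "wrist"; returns (picture, depth): 384x512x3 uint8, blue, green, red; 384x512 float32, m along the optical axis (not along the pixel's ray), 0 where there is no reading.
- eyes.camera_info(name): a dict with "K" (3x3 intrinsics, pixels), "T" (4x4, takes a point from camera to world coordinates). Camera axes: x right, y up, looking along -z (the intrinsics and any distortion apply to the point x, -y, -z); pixel columns grow to the right and rows downward; lengths in m; the calibration is good to about 2 mm. A picture is of the moment at which its call begins: read the wrist's pose just before it. camera_info takes no time and is no camera call; for the wrist camera it gives the pose at the moment of the call.
A pose or a line that the arm cannot do raises r.Unreachable and nothing moves.
- r.finish_job(): hands the job in; it is judged then, once.
Readings, each from a call of its own:
- r.current_time_s(): time.
- r.current_qpos(): joint angles.
- r.current_qd(): joint speeds.
- r.current_joint_torque(): joint torques, N m.
- r.current_position(): TCP position.
- r.current_orientation(): TCP orientation.
- r.current_contact_force(): force on the tool from outside, world axes, zero at the start.
- r.current_wrist_torque(): the same for the moment, N m.
- r.current_finger_gap(): opening from 0.0 (shut) to 1.0 (fully open).
- r.current_grip_force(): force on a finger pad.
Only numpy, scipy, OpenCV 4.12 (cv2) and the standard library are available. Lean on these libraries where they do the work, as an engineer would, in place of code of your own. Each camera call takes 0.05 s, during which the arm holds its last target. There are 200 camera calls.

TASK

Hang the steel sieve in the bayonet collar of the washing stand: lower it so that its three lugs go down through the gaps between the hooks, then twist it clockwise (seen from above) until the lugs drop into the locking notches, and let go of it. The hooks bend easily, so feel your way gently, never force it or drop it in, and leave the other things on the bench where they are.

Things in the scene. Friction and masses are not known exactly. Their poses are not given: they have to be found in the camera images.
- sieve: Round steel sieve standing on the bench, 200 to 420 g: a cup 80 mm across (rim 82 mm) and 58 mm high with a mesh floor; its lowest 8 mm taper in to 73 mm across. Three lugs on its wall and a bridge handle over it. Origin: centre of its underside, z up, x along the handle's bar.
- sieve_grip (a point): Middle of the sieve's level grip bar, on its axis, 100 mm above its origin; axes of sieve. The steel bar runs along x: 79 mm long, 12 mm wide (y), 16 mm high (z 92 to 108 mm of the sieve), on a thin upright at each end; 34 mm clear between rim and bar.
- sieve_lug (a point): Outer end of the sieve's first lug, which points along its +x, at the height of the lug's underside: 53 mm from the axis, 36 mm above the sieve's origin. The three lugs are alike, 120 degrees apart, each 12 mm wide and 5 mm thick.
- stand: Washing stand, fixed: grey base plate 165x150 mm carrying a flat dish, a post 83 mm from the collar's axis along the stand's +x (top at z 92 mm), and a clamp band holding a steel bayonet collar with three hooks, 113 mm across, open at the top, bore 83 mm (1.5 mm play round the sieve). Origin: on the collar's axis at the bench, z up.
- collar_top (a point): Point on the collar's axis level with the flat tops of the hooks, 85.5 mm above the bench; axes of stand. Between the hooks are three gaps for the lugs, 22 mm (0.44 rad) wide, 120 degrees apart, one within 0.5 rad of the stand's +x. How the collar is turned in its clamp is not in this pose: find the gaps by sight or feel. It stays as clamped.
- collar_axis (a point): Point on the collar's axis level with the ledge below the gaps, 72 mm above the bench; axes of stand. Lugs let down through the gaps rest here. Clockwise from above (negative yaw) each hook's arm, underside at 81.5 mm, overhangs the ledge, which climbs 2 mm between 0.20 and 0.42 rad from the gap's middle and is level to 0.52 rad.
- notch_level (a point): Point on the collar's axis level with the notch floors, 68 mm above the bench; axes of stand. The notches lie under the hooks' arms, 0.52 to 0.92 rad clockwise of the gap's middle, and end at a solid stop; a lug drops in when its middle is 0.67 to 0.77 rad clockwise of the gap's middle. Over 60 N between sieve and stand bends a hook.
- buffer_bottle: plastic bottle with a screw cap, 66x66x135 mm, a bystander; origin under its centre
- beaker: clear beaker with a spout, 73x79x96 mm, a bystander; origin under its centre
- label_tape: flat roll of tape, 78 mm across, 19 mm high, a bystander; origin under its centre
- bench_timer: small wedge-shaped timer, 53x62x34 mm, a bystander; origin under its centre
- spare_dish: closed flat round dish, 94 mm across, 14 mm high, lying by itself on the bench, a bystander; origin under its centre
- forceps: steel forceps lying on the bench, 142 mm long, 16 mm wide, 9 mm high, a bystander; origin under its centre
Mind the look-alikes: they are no part of the job. What is shaped like the sieve but green is not meant.

How it is judged:
By the outcome, as a careful person would: the job done as asked, in the order asked, and still so for the second after the job is handed in, with the robot touching nothing.
It also fails if it takes over 67 s, if anything falls off the work surface, if the arm or the gripper's body presses on something with over 40 N, if the wrist force passes 120 N, or if a joint passes its speed limit or range.

## Working session

There is one attempt and no reset: what is moved stays moved. The work goes in short steps, each a Python script; the robot and the scene stay as the last script left them, time stands still between calls to the robot, and variables do not carry over. Pictures are saved under pics/ and viewed, at most 10 in all, crops included, and the job is handed in when it is done.

```bash
ls; mkdir -p pics; python3 - <<'E'
from plant import r, eyes
import cv2,numpy as np
ims=[]
for n in("scene","top"):
    im,d=eyes.get_image(n); cv2.imwrite(f"pics/{n}.png",im); np.save(f"{n}_d.npy",d)
    i=eyes.camera_info(n); print(n,{k:np.round(v,4).tolist() if hasattr(v,'shape') or isinstance(v,list) else v for k,v in i.items()})
print(r.current_time_s())
E
```

```text
pics
scene {'K': [[455.6333, 0.0, 250.8641], [0.0, 455.6333, 191.1108], [0.0, 0.0, 1.0]], 'T': [[0.8874, 0.2952, -0.354, 0.0169], [-0.461, 0.5666, -0.683, -0.9603], [-0.001, 0.7693, 0.6389, 1.0677], [0.0, 0.0, 0.0, 1.0]]}
top {'K': [[365.4777, 0.0, 264.249], [0.0, 365.4777, 197.9283], [0.0, 0.0, 1.0]], 'T': [[-0.0025, 0.9853, -0.1708, 0.3663], [-0.9998, -0.0062, -0.021, 0.0677], [-0.0217, 0.1707, 0.9851, 1.242], [0.0, 0.0, 0.0, 1.0]]}
0.1
```

View pics/scene.png

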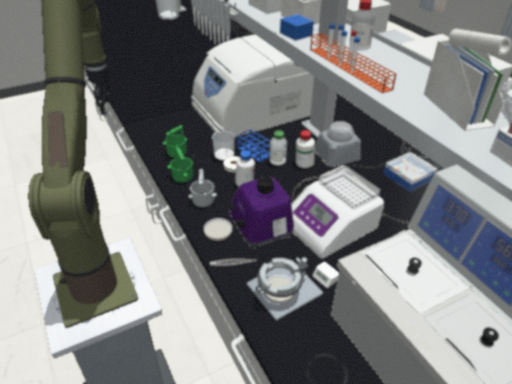

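View pics/top.png

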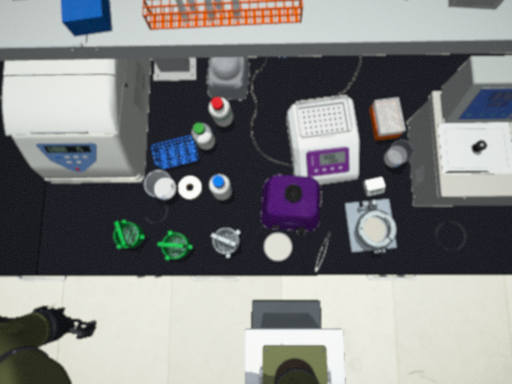

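The steel sieve is at top (225,241) / scene (202,192). The look-alikes are green, at top (127,235) and (175,245). The stand is at top (375,230) / scene (282,285). Next I'll compute rough positions and take close crops.

```bash
cat > h.py <<'E'
from plant import r, eyes
import cv2, numpy as np
from scipy.spatial.transform import Rotation as Rn
def cloud(name, im_d=None):
    """world points per pixel"""
    i=eyes.camera_info(name); K=np.array(i["K"]);T=np.array(i["T"])
    im,d=im_d or eyes.get_image(name)
    v,u=np.mgrid[:384,:512]
    P=np.stack([(u-K[0,2])/K[0,0]*d,-(v-K[1,2])/K[1,1]*d,-d],-1)
    return im,d,P@T[:3,:3].T+T[:3,3]
def ray(name,u,v,z,info=None):
    i=info or eyes.camera_info(name); K=np.array(i["K"]);T=np.array(i["T"])
    k=T[:3,:3]@np.array([(u-K[0,2])/K[0,0],-(v-K[1,2])/K[1,1],-1]); o=T[:3,3]
    return o+k*(z-o[2])/k[2]
def proj(name,P,info=None):
    i=info or eyes.camera_info(name); K=np.array(i["K"]);T=np.array(i["T"])
    c=(np.asarray(P)-T[:3,3])@T[:3,:3]
    return np.stack([K[0,0]*c[...,0]/-c[...,2]+K[0,2],K[1,1]*-c[...,1]/-c[...,2]+K[1,2]],-1)
def q(yaw):   # tool down, tool y axis: closing line; yaw = angle of tool x in world
    R=Rn.from_euler('z',yaw)*Rn.from_euler('x',np.pi)
    x,y,z,w=R.as_quat(); return [w,x,y,z]
E
python3 - <<'E'
from h import *
for n,c in(("top",[(225,241),(375,230)]),("scene",[(202,192),(282,285)])):
    im=cv2.imread(f"pics/{n}.png");d=np.load(f"{n}_d.npy")
    _,_,P=cloud(n,(im,d))
    for u,v in c:
        w=P[v-32:v+32,u-32:u+32].reshape(-1,3)
        print(n,u,v,[np.round(ray(n,u,v,z),3) for z in(.1,.08,0)])
        m=(w[:,2]>.06)&(w[:,2]<.13); print(" pts",m.sum(),np.round(w[m].mean(0),3),np.round(np.ptp(w[m],axis=0),3))
    t=[cv2.resize(im[v-32:v+32,u-32:u+32],(400,300) if 0 else (400,400),interpolation=cv2.INTER_CUBIC) for u,v in c]
    if n=="top": A=t
    else: B=t
cv2.imwrite("pics/crop.png",cv2.resize(np.vstack([np.hstack(A),np.hstack(B)]),(600,600)))
print(np.round(r.current_orientation(),3), [np.round(x,3) for x in (eyes.camera_info("wrist")["T"],eyes.camera_info("wrist")["K"])])
E
```

```text
top 225 241 [array([0.429, 0.215, 0.1  ]), array([0.43 , 0.217, 0.08 ]), array([0.434, 0.227, 0.   ])]
 pts 120 [0.434 0.216 0.101] [0.077 0.077 0.055]
top 375 230 [array([ 0.461, -0.252,  0.1  ]), array([ 0.463, -0.257,  0.08 ]), array([ 0.469, -0.28 ,  0.   ])]
 pts 885 [ 0.475 -0.259  0.077] [0.163 0.125 0.036]
scene 202 192 [array([0.407, 0.145, 0.1  ]), array([0.415, 0.168, 0.08 ]), array([0.448, 0.259, 0.   ])]
 pts 165 [0.433 0.206 0.09 ] [0.111 0.353 0.051]
scene 282 285 [array([ 0.446, -0.311,  0.1  ]), array([ 0.455, -0.298,  0.08 ]), array([ 0.491, -0.244,  0.   ])]
 pts 1155 [ 0.47  -0.27   0.075] [0.168 0.13  0.034]
[-0.     0.182  0.983 -0.001] [array([[ 0.358, -0.894, -0.268,  0.154],
       [ 0.934,  0.343,  0.104,  0.61 ],
       [-0.001, -0.287,  0.958,  0.374],
       [ 0.   ,  0.   ,  0.   ,  1.   ]]), array([[266.558,   0.   , 260.684],
       [  0.   , 266.558, 192.586],
       [  0.   ,   0.   ,   1.   ]])]
```

View pics/crop.png

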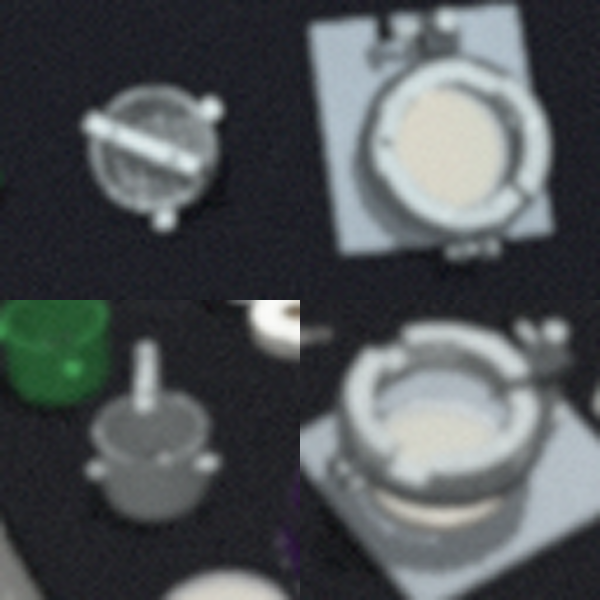

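Crop, left column: the steel sieve. Its bar runs from the lug end at top-crop (95,125) to (195,160), with other lugs at (210,108) and (165,220). Right column: the collar, with its post at upper (440,30). The collar gaps need a closer view, so I'll use the wrist camera over both.

```bash
python3 - <<'E'
from h import *
def Tt():
    w,x,y,z=r.current_orientation(); T=np.eye(4);T[:3,:3]=Rn.from_quat([x,y,z,w]).as_matrix();T[:3,3]=r.current_position();return T
C=np.linalg.inv(Tt())@np.array(eyes.camera_info("wrist")["T"]); np.save("tcpcam.npy",C); print(np.round(C,3))
def look(target,yaw,dist,tag):
    R=(Rn.from_euler('z',yaw)*Rn.from_euler('x',np.pi)).as_matrix()
    Rc=R@C[:3,:3]; cam=np.array(target)+Rc[:,2]*dist; p=cam-R@C[:3,3]
    print(tag,"tcp",np.round(p,3)); r.move_ptp(p.tolist(),q(yaw)); 
    i=eyes.camera_info("wrist"); im,d=eyes.get_image("wrist")
    cv2.imwrite(f"pics/{tag}.png",im); np.savez(f"{tag}.npz",im=im,d=d,K=i["K"],T=i["T"]); print(r.current_time_s(),r.current_qpos())
w0=Tt()[:3,0]; print("tool x",w0)
look((.434,.216,.08),np.arctan2(w0[1],w0[0]),.26,"ws")
look((.468,-.258,.08),np.arctan2(w0[1],w0[0]),.24,"wc")
cv2.imwrite("pics/w.png",np.hstack([cv2.imread(f"pics/{t}.png")[40:344,70:450] for t in("ws","wc")]))
E
```

```text
[[-0.     0.958  0.287  0.074]
 [ 1.     0.001 -0.    -0.   ]
 [-0.     0.287 -0.958 -0.143]
 [ 0.     0.     0.     1.   ]]
tool x [-9.33870503e-01  3.57611341e-01 -1.12669792e-04]
ws tcp [0.433 0.216 0.186]
1.7167 [-0.40454612  0.58740606 -0.24429559  2.02667197  0.25566307  0.55470329
  0.37994406]
wc tcp [ 0.473 -0.26   0.167]
3.5083 [ 0.66453204  0.69272973 -0.41491762  1.88293092  0.43446882  0.65514714
  1.1932404 ]
```

View pics/w.png

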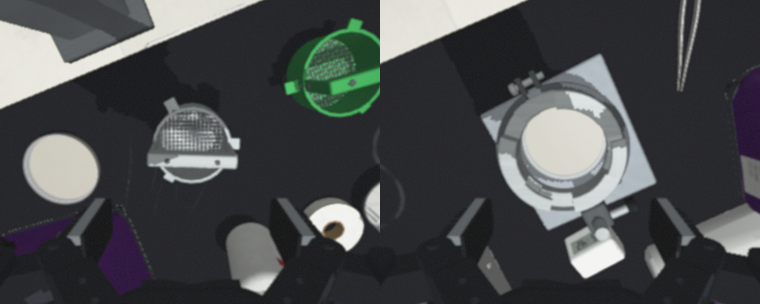

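Left half: the steel sieve, bar from (150,160) to (237,160), lugs at (170,103), (235,143) and (168,178). The green one is at upper right and is left alone. Right half: the collar centred about (563,145), post below it at (600,225). Now depth-based measurement.

```bash
python3 - <<'E'
from h import *
from scipy.optimize import least_squares
def load(t):
    z=np.load(t+".npz"); i=dict(K=z["K"],T=z["T"]); K,T,d=z["K"],z["T"],z["d"]
    v,u=np.mgrid[:384,:512]
    P=np.stack([(u-K[0,2])/K[0,0]*d,-(v-K[1,2])/K[1,1]*d,-d],-1)@T[:3,:3].T+T[:3,3]
    P[d<=0]=np.nan; return z["im"],P
def circ(p):
    f=least_squares(lambda a:np.hypot(p[:,0]-a[0],p[:,1]-a[1])-a[2],[*p.mean(0)[:2],.045],loss='soft_l1',f_scale=.002);return f.x
im,P=load("ws"); g=P.reshape(-1,3); c=im.reshape(-1,3).astype(int)
steel=(c.max(1)-c.min(1)<60)
n=np.hypot(g[:,0]-.434,g[:,1]-.216)<.065
fl=np.hypot(g[:,0]-.434,g[:,1]-.216)
b=g[n&steel&(g[:,2]>.102)&(g[:,2]<.115)]
m=b.mean(0); e=np.linalg.svd((b-m)[:,:2],full_matrices=False)[2]; ax=e[0]
s=(b-m)[:,:2]@ax; s2=(b-m)[:,:2]@e[1]
mid=m[:2]+ax*(np.percentile(s,1)+np.percentile(s,99))/2+e[1]*(np.percentile(s2,2)+np.percentile(s2,98))/2
print("bar",len(b),np.round(m,4),np.round(mid,4),"yaw",np.arctan2(ax[1],ax[0]),"len",np.ptp(s),np.ptp(s2),"z",np.percentile(b[:,2],[10,50,90]))
rim=g[n&steel&(g[:,2]>.054)&(g[:,2]<.062)]; print("rim",len(rim),circ(rim))
l=g[n&steel&(g[:,2]>.034)&(g[:,2]<.046)]; rr=np.hypot(*(l[:,:2]-mid).T); a=np.arctan2(*(l[:,:2]-mid).T[::-1]); k=rr>.044
print("lug angles",np.histogram(np.degrees(a[k]),36,(-180,180))[0], "phi3:",np.angle(np.exp(3j*a[k]).mean())/3, abs(np.exp(3j*a[k]).mean()))
zf=g[(fl>.07)&(fl<.11)]; print("floor z",np.nanmedian(zf[:,2]))
im,P=load("wc"); g=P.reshape(-1,3)
n=np.hypot(g[:,0]-.468,g[:,1]+.258)<.075
t=g[n&(g[:,2]>.0825)&(g[:,2]<.0885)]; C=circ(t);print("tops",len(t),C,np.median(t[:,2]))
# refine: outer boundary
for _ in range(3):
    rr=np.hypot(*(t[:,:2]-C[:2]).T); t=t[(rr>.04)&(rr<.058)]; C=circ(t)
print(C, np.percentile(np.hypot(*(t[:,:2]-C[:2]).T),[1,50,99]))
d=g[n][:,:2]-C[:2]; R=np.hypot(*d.T); A=np.degrees(np.arctan2(d[:,1],d[:,0])); Z=g[n][:,2]
k=(R>.044)&(R<.054)
for a0 in range(-180,180,5):
    z=Z[k&(A>=a0)&(A<a0+5)]; print(a0,len(z),np.round(np.nanmedian(z)*1000,1) if len(z) else None,end=' | ')
w=g[(np.abs(g[:,2])<.012)&(np.hypot(g[:,0]-.468,g[:,1]+.258)<.14)]
pl=g[(np.hypot(g[:,0]-.468,g[:,1]+.258)<.12)]; print("\nz hist",np.histogram(pl[:,2]*1000,np.arange(-5,100,5))[0])
E
```

```text
bar 1292 [0.4325 0.2193 0.1081] [0.4333 0.2191] yaw 1.1738260476420421 len 0.07871663024996231 0.012648812659247197 z [0.10608158 0.10848433 0.10941712]
rim 592 [0.43339842 0.2191431  0.03931998]
lug angles [66 31  0  0  0  0  0  0  0  0  0  0 34 14  0  0  0  0  0  0  0  0  0  1
 51 32  0  0  0  0  0  0  0  0  0  1] phi3: -0.9187995219736506 0.97585743688348
floor z 0.0007794026638687779
tops 4485 [ 0.46709883 -0.26355765  0.04948288] 0.08609328385695911
[ 0.46708782 -0.2635584   0.04947692] [0.04154316 0.04952553 0.05642403]
-180 60 86.1 | -175 60 86.2 | -170 64 86.2 | -165 57 86.2 | -160 61 86.3 | -155 17 86.5 | -150 48 72.6 | -145 54 72.7 | -140 50 72.6 | -135 52 72.5 | -130 107 82.9 | -125 692 246.5 | -120 1296 247.2 | -115 855 234.3 | -110 532 234.2 | -105 411 233.4 | -100 199 231.9 | -95 80 86.1 | -90 67 85.9 | -85 67 85.9 | -80 65 85.9 | -75 65 85.9 | -70 86 85.4 | -65 91 84.6 | -60 88 85.0 | -55 90 84.9 | -50 75 85.7 | -45 79 85.4 | -40 77 85.5 | -35 52 72.9 | -30 55 72.4 | -25 48 72.6 | -20 50 72.4 | -15 50 72.2 | -10 47 86.0 | -5 61 85.9 | 0 58 85.9 | 5 56 86.1 | 10 57 85.9 | 15 63 86.0 | 20 57 86.2 | 25 66 86.0 | 30 66 85.9 | 35 66 85.8 | 40 67 86.0 | 45 80 85.7 | 50 137 87.2 | 55 300 197.4 | 60 385 203.6 | 65 448 208.0 | 70 482 210.2 | 75 1093 218.6 | 80 226 233.1 | 85 493 246.0 | 90 47 72.6 | 95 53 72.8 | 100 50 72.8 | 105 23 72.7 | 110 52 86.3 | 115 63 86.1 | 120 61 86.1 | 125 62 86.2 | 130 65 86.1 | 135 63 86.0 | 140 62 86.2 | 145 64 86.1 | 150 64 86.1 | 155 70 86.1 | 160 63 86.2 | 165 62 86.2 | 170 64 86.1 | 175 65 86.2 | 
z hist [ 2344 11010    37  4885     0     8  4630     0     0     0     0     0
     1   258  1874  2196   621   498  4179   165]
```

```bash
python3 - <<'E'
from h import *
z=np.load("wc.npz");K,T,d=z["K"],z["T"],z["d"]
v,u=np.mgrid[:384,:512]
g=(np.stack([(u-K[0,2])/K[0,0]*d,-(v-K[1,2])/K[1,1]*d,-d],-1)@T[:3,:3].T+T[:3,3])[d>0]
C=np.array([.46709,-.26356])
t=g[(g[:,2]>.0825)&(g[:,2]<.089)]; D=t[:,:2]-C; R=np.hypot(*D.T); A=np.degrees(np.arctan2(D[:,1],D[:,0])); k=(R>.047)&(R<.0555)
for a,b in((-165,-120),(-45,0),(80,120)):
    h,e=np.histogram(A[k],np.arange(a,b+1,1.)); print(a,h)
# outer circle edge centre check: per-angle max & min radius
k=(R<.06)&(R>.038)
o=[];i=[]
for a in range(-180,180,6):
    s=k&(A>=a)&(A<a+6)
    if s.sum()>40: o.append(t[s][R[s].argmax(),:2]); i.append(t[s][R[s].argmin(),:2])
for nm,p in(("out",o),("in",i)):
    p=np.array(p); M=np.c_[2*p,np.ones(len(p))]; s=np.linalg.lstsq(M,(p**2).sum(1),rcond=None)[0]; print(nm,s[:2],np.sqrt(s[2]+s[:2]@s[:2]),len(p))
_,_,P=cloud("top",(None,np.load("top_d.npy"))); P=P.reshape(-1,3)
for y in np.arange(-.3,.26,.05):
    m=(P[:,1]>y)&(P[:,1]<y+.05)&(P[:,0]<.52)&(P[:,0]>.34); mm=m&(P[:,2]>.03); print(round(y,2),"zmax",P[m,2].max().round(3),"xmin",P[mm,0].min().round(3) if mm.any() else None,end=" | ")
print()
for off in(0,np.pi):
  for yawg in (1.686,-.41,-2.50):
    bar=1.174
    js=[r.inverse_kinematics(p,q(y+off)) for p,y in (((.4333,.2191,.081),bar),((.4333,.2191,.32),bar),((.467,-.2636,.32),yawg),((.467,-.2636,.12),yawg),((.467,-.2636,.113),yawg-.8))]
    print(off,yawg,[None if j is None else np.round(j,2).tolist() for j in js])
E
```

```text
-165 [10 10 10 13  8 15  8 12 12  9 13  3  0  0  0  0  0  0  0  0  0  0  0  0
  0  0  0  0  0  0  0  0  0  0  0  0 13 13  7 10  9 10  8 11 10]
-45 [ 8  9  9  7  7  8  8  7 10  9  6  0  0  0  0  0  0  0  0  0  0  0  0  0
  0  0  0  0  0  0  0  0  0  0  0  2  8  8  7  7 10  8  8  8  7]
80 [10 10  9 10 12 12  0  0  0  0  0  0  0  0  0  0  0  0  0  0  0  0  0  0
  0  0  0  0  0  0  6  9 11  9  9 13  8 12  9 11]
out [ 0.46762506 -0.26379636] 0.05638584300243058 48
in [ 0.46738335 -0.26371004] 0.042114038866567206 48
-0.3 zmax 0.091 xmin 0.394 | -0.25 zmax 0.091 xmin 0.41 | -0.2 zmax 0.018 xmin None | -0.15 zmax 0.012 xmin None | -0.1 zmax 0.148 xmin 0.467 | -0.05 zmax 0.151 xmin 0.454 | -0.0 zmax 0.151 xmin 0.471 | 0.05 zmax 1.242 xmin 0.366 | 0.1 zmax 0.068 xmin 0.495 | 0.15 zmax 0.115 xmin 0.402 | 0.2 zmax 0.112 xmin 0.383 | 0.25 zmax 0.11 xmin 0.412 | 
0 1.686 [[-0.62, 0.78, 0.1, 2.11, -0.27, 0.26, -0.69], [-0.61, 0.39, 0.06, 1.86, -0.03, 0.9, -0.93], [0.53, 0.47, -0.17, 1.71, 0.09, 0.97, 0.45], [0.49, 0.74, -0.11, 1.93, 0.16, 0.47, 0.39], [0.38, 0.76, 0.08, 1.94, -0.14, 0.44, -0.12]]

[... 522 characters left out ...]
0.85, 0.43, 1.33], [-0.03, 0.48, -0.82, 1.83, 0.41, 1.01, 1.73], [-0.21, 0.8, 1.31, 1.75, -0.81, 1.26, -1.72], [1.07, 1.07, -1.26, 1.91, 1.16, 1.14, 2.59], [0.83, 0.84, -0.7, 1.92, 0.83, 0.7, 2.08]]
3.141592653589793 -0.41 [[-0.29, 0.81, -0.45, 2.09, 0.85, 0.43, 1.33], [-0.03, 0.48, -0.82, 1.83, 0.41, 1.01, 1.73], [0.76, 0.5, -0.52, 1.7, 0.29, 1.02, 1.29], [0.64, 0.76, -0.35, 1.93, 0.48, 0.54, 1.12], [0.52, 0.76, -0.16, 1.94, 0.25, 0.47, 0.55]]
3.141592653589793 -2.5 [[-0.29, 0.81, -0.45, 2.09, 0.85, 0.43, 1.33], [-0.03, 0.48, -0.82, 1.83, 0.41, 1.01, 1.73], [0.3, 0.47, 0.2, 1.72, -0.11, 0.96, -0.39], [0.34, 0.75, 0.14, 1.94, -0.22, 0.46, -0.28], [0.23, 0.79, 0.34, 1.95, -0.53, 0.49, -0.78]]
```

Measured values:
- Gap middles are at 98.0°, -22.1° and -141.4°, so 1.71 rad mod 120°.
- Collar centre is (0.4675, -0.2638), tops at 86 mm.
- Bar yaw is 1.174, its length 79 mm and top 108 mm, as described.

Now grasping.

```bash
cat > g.py <<'E'
from h import *
Q=q(1.174)
r.move_ptp([.4333,.2191,.24],Q)
r.servo_line([.4333,.2191,.081],speed=.12)
print("down",r.current_position(),r.current_contact_force())
r.close(60); print("gap",r.current_finger_gap(),"grip",r.current_grip_force(),r.current_contact_force())
f0=r.current_contact_force()
r.servo_line([.4333,.2191,.111],speed=.06); r.sleep(.2)
print("lift",np.round(r.current_contact_force(),2),r.current_wrist_torque(),r.current_finger_gap())
r.servo_line([.4333,.2191,.30],speed=.2)
i=eyes.camera_info("wrist"); im,d=eyes.get_image("wrist"); np.savez("wh.npz",im=im,d=d,K=i["K"],T=i["T"]); cv2.imwrite("pics/wh.png",im)
print(r.current_position(),np.round(r.current_contact_force(),2),r.current_wrist_torque(),r.current_time_s())
E
python3 g.py
```

```text
down [0.43365897 0.21929375 0.08150535] [ 0.22895395  0.70420516 -0.06835237]
gap 0.1271779223227619 grip 60.950446128845215 [ 1.44654489 -0.00738344  0.39893997]
lift [ 0.78  0.26 -1.61] [0.00728266 0.03489275 0.05955323] 0.12589908995319418
[0.43243505 0.2186782  0.29884387] [-0.03 -0.15 -2.97] [-0.01570868 -0.01250463 -0.00657432] 9.4083
```

View pics/wh.png

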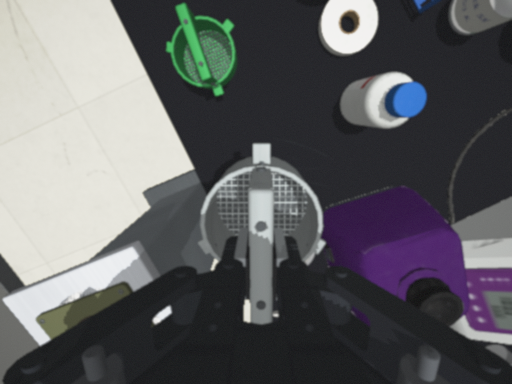

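The sieve is held by its bar. Lug 1 is at pixel (262,150), pointing along tool +x, and the rim ellipse is centred near (262,218). Now I'll measure the in-hand offset.

```bash
python3 - <<'E'
from h import *
z=np.load("wh.npz");K,T,d,im=z["K"],z["T"],z["d"],z["im"].astype(int)
v,u=np.mgrid[:384,:512]
c=np.stack([(u-K[0,2])/K[0,0]*d,-(v-K[1,2])/K[1,1]*d,-d],-1)
C=np.load("tcpcam.npy"); p=c@C[:3,:3].T+C[:3,3]   # tool frame (x along bar, z down)
ok=(d>0)&(np.hypot(p[...,0],p[...,1])<.06)
g=p[ok]
print(np.histogram(g[:,2]*1000,np.arange(-30,90,4)))
bar=g[(abs(g[:,1])<.008)&(g[:,2]<-.02)&(g[:,2]>-.034)&(g[:,0]>.02)]; print("bar end x",bar[:,0].max(),"top z",np.median(bar[:,2]), "yaw",np.polyfit(bar[:,0],bar[:,1],1))
# rim: topmost points per angle
rim=g[(g[:,2]>.018)&(g[:,2]<.027)]; D=np.hypot(rim[:,0],rim[:,1]); rim=rim[(D>.034)&(D<.047)]
M=np.c_[2*rim[:,:2],np.ones(len(rim))]; s=np.linalg.lstsq(M,(rim[:,:2]**2).sum(1),rcond=None)[0]; print("rim",len(rim),s[:2],np.sqrt(s[2]+s[:2]@s[:2]))
pl=np.linalg.lstsq(np.c_[rim[:,:2],np.ones(len(rim))],rim[:,2],rcond=None)[0]; print("plane",pl)
lug=g[(g[:,2]>.036)&(g[:,2]<.047)&(np.hypot(g[:,0],g[:,1])>.044)]
a=np.degrees(np.arctan2(lug[:,1],lug[:,0])); print(len(lug),np.histogram(a,24,(-180,180))[0]); m=abs(a)<15; print("lug1",lug[m].mean(0),np.median(a[m]),lug[m][:,0].max(), np.median(lug[m][:,2]))
E
```

```text
(array([3299,  309,  222,  210,  181,  144,   53,   35,   29,   32,   59,
         21,  373,  890,  194,  232,  242,  702,  206,  182,  186,  168,
        163,  172,  173, 3199,   15,    0,    0]), array([-30, -26, -22, -18, -14, -10,  -6,  -2,   2,   6,  10,  14,  18,
        22,  26,  30,  34,  38,  42,  46,  50,  54,  58,  62,  66,  70,
        74,  78,  82,  86]))
bar end x 0.04101893084725374 top z -0.027549830006954962 yaw [ 0.00418574 -0.00034136]
rim 1318 [1.72764786e-03 1.14480875e-05] 0.039302942841199985
plane [-0.01728582 -0.00383123  0.02285805]
440 [  0   0   0  31  53   0   0   0   0   0   0 124 143   0   0   0   0   0
   0  60  29   0   0   0]
lug1 [0.04916926 0.00019707 0.03934769] 0.1911605780982947 0.054154087589778896 0.03928881405482962
```

```bash
cat > c.py <<'E'
from h import *
Y=1.712; Q=q(Y)
r.servo_line([.40,.05,.30],speed=.2)
r.move_ptp([.345,-.30,.27],Q); r.sleep(.3)
p0=r.current_position(); i=eyes.camera_info("wrist"); im,d=eyes.get_image("wrist"); cv2.imwrite("pics/wh2.png",im)
np.savez("wh2.npz",im=im,d=d,K=i["K"],T=i["T"]); K,T=np.array(i["K"]),np.array(i["T"])
print("tcp",p0,r.current_time_s(),np.round(r.current_qpos(),2))
v,u=np.mgrid[:384,:512]
c=np.stack([(u-K[0,2])/K[0,0]*d,-(v-K[1,2])/K[1,1]*d,-d],-1); C=np.load("tcpcam.npy")
tool=(c@C[:3,:3].T+C[:3,3])[d>0]; g=(c@T[:3,:3].T+T[:3,3])[d>0]
t=g[(g[:,2]>.081)&(g[:,2]<.090)&(np.hypot(g[:,0]-.468,g[:,1]+.264)<.062)]
print("tops",len(t),np.median(t[:,2]))
C0=np.array([.4675,-.2638])
for _ in range(4):
    D=t[:,:2]-C0;R=np.hypot(*D.T);A=np.degrees(np.arctan2(D[:,1],D[:,0])); o=[];n=[]
    for a in range(-180,180,6):
        s=(A>=a)&(A<a+6)&(R>.038)&(R<.062)
        if s.sum()>12:
            o.append(t[s][R[s].argmax(),:2]); n.append(t[s][R[s].argmin(),:2])
    o,n=np.array(o),np.array(n); M=lambda p:np.linalg.lstsq(np.c_[2*p,np.ones(len(p))],(p**2).sum(1),rcond=None)[0]
    so,sn=M(o),M(n); C0=(so[:2]+sn[:2])/2
print("collar",so[:2],sn[:2],len(o),[np.sqrt(s[2]+s[:2]@s[:2]) for s in(so,sn)])
h=np.histogram(A[(R>.047)&(R<.0555)],np.arange(-180,181,2))[0]; print("empty deg",[int(-180+2*k) for k in np.where(h==0)[0]])
s=tool[np.hypot(tool[:,0],tool[:,1])<.06]
rim=s[(s[:,2]>.018)&(s[:,2]<.027)]; D=np.hypot(rim[:,0],rim[:,1]); rim=rim[(D>.034)&(D<.047)]; m=M(rim[:,:2]); print("rim",m[:2],np.sqrt(m[2]+m[:2]@m[:2]))
l=s[(s[:,2]>.036)&(s[:,2]<.047)&(np.hypot(s[:,0],s[:,1])>.044)]; a=np.degrees(np.arctan2(l[:,1],l[:,0])); k=abs(a)<15
print("lug1",np.median(a[k]),l[k][:,0].max())
b=s[(abs(s[:,1])<.008)&(s[:,2]<-.02)&(s[:,2]>-.034)&(s[:,0]>.02)]; print("bar end",b[:,0].max(), "tool orient yaw",Y, r.current_orientation(),q(Y))
E
python3 c.py
```

```text
tcp [ 0.34549354 -0.29938317  0.27006458] 12.1 [ 0.5   0.42  0.16  2.01 -0.1   0.72  0.87]
tops 2440 0.08607553464001344
collar [ 0.46732455 -0.26348176] [ 0.46712676 -0.2635654 ] 51 [np.float64(0.05632155280251452), np.float64(0.04234762341364761)]
empty deg [-152, -150, -148, -146, -144, -142, -140, -138, -136, -134, -132, -34, -32, -30, -28, -26, -24, -22, -20, -18, -16, -14, -12, 86, 88, 90, 92, 94, 96, 98, 100, 102, 104, 106, 108]
rim [1.81636838e-03 7.21984390e-06] 0.039309545373704
lug1 0.18651493954484913 0.054275689041820493
bar end 0.041098846670310024 tool orient yaw 1.712 [3.90024737e-05 6.55029528e-01 7.55603276e-01 6.99335672e-05] [np.float64(4.01355706485896e-17), np.float64(0.6554636108391995), np.float64(0.7552267572495287), np.float64(4.624430154480352e-17)]
```

View pics/wh2.png

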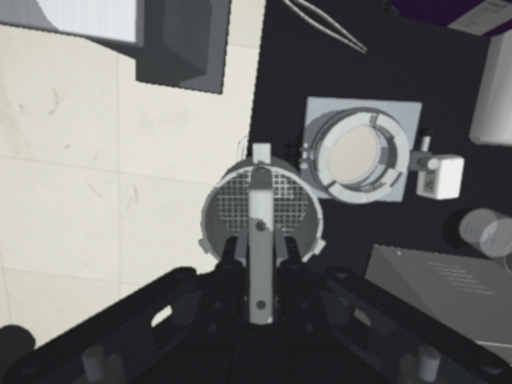

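The collar, centred near pixel (362,155), re-measures at (0.4672,-0.2635), agreeing within 0.3 mm. The sieve in hand sits about 0.8 mm along tool +x. Next I'll lower it with force feedback.

```bash
cat > d.py <<'E'
from h import *
Y=1.712; Q=q(Y)
r.servo_line([.4674,-.2645,.25],rot=Q,speed=.15)
r.servo_line([.4674,-.2645,.182],speed=.1); r.sleep(.4)
p=np.array(r.current_position()); cmd=np.array([.4674,-.2645,.182]); cmd[:2]+=np.array([.4674,-.2645])-p[:2]
f0=np.array(r.current_contact_force()); m0=np.array(r.current_wrist_torque())
print("above",np.round(p,4),"f0",f0.round(2),r.current_time_s())
zb=cmd[2]-p[2]
while True:
    cmd[2]-=.0025 if cmd[2]<.14 else .004
    r.servo_line(cmd.tolist(),speed=.03); p=np.array(r.current_position())
    f=np.array(r.current_contact_force())-f0; m=np.array(r.current_wrist_torque())-m0
    print(np.round(cmd*1e3,1),np.round(p*1e3,1),"F",f.round(1),"M",m.round(2))
    if f[2]>5 or np.hypot(f[0],f[1])>8: print("contact"); break
    if p[2]<.1165: print("low"); break
    cmd[:2]+=np.clip(f[:2]*.00015,-.0005,.0005)*(np.hypot(*f[:2])>1.5)
np.savez("st.npz",cmd=cmd,f0=f0,m0=m0); print(r.current_time_s())
E
python3 d.py
```

```text
above [ 0.4675 -0.2645  0.1822] f0 [-0.01 -0.27 -2.6 ] 14.3417
[ 467.3 -264.5  178. ] [ 467.  -264.3  177.7] F [0.6 0.5 0. ] M [-0.04  0.03  0.01]
[ 467.3 -264.5  174. ] [ 467.1 -264.4  173.7] F [-0.1  0.1  0.5] M [-0.02 -0.01 -0.01]
[ 467.3 -264.5  170. ] [ 467.1 -264.4  169.8] F [-1.   1.2 -0.1] M [-0.09  0.02  0.01]
[ 467.1 -264.3  166. ] [ 467.  -264.2  165.8] F [-0.5  0.1  0.6] M [-0.04  0.01 -0.03]
[ 467.1 -264.3  162. ] [ 467.  -264.2  161.8] F [0.5 0.3 0.5] M [-0.03  0.03 -0.02]
[ 467.1 -264.3  158. ] [ 467.  -264.2  157.8] F [0.2 0.4 0.5] M [-0.02  0.01 -0.04]
[ 467.1 -264.3  154. ] [ 467.  -264.2  153.8] F [0.6 0.3 0.4] M [ 0.02 -0.01  0.01]
[ 467.1 -264.3  150. ] [ 467.  -264.2  149.8] F [0.4 0.3 0. ] M [-0.05  0.03 -0.02]
[ 467.1 -264.3  146. ] [ 467.  -264.2  145.8] F [ 0.1 -0.2  0.3] M [-0.03  0.01  0.02]
[ 467.1 -264.3  142. ] [ 467.  -264.2  141.8] F [ 0.2  0.5 -0.1] M [-0.05 -0.   -0.01]
[ 467.1 -264.3  138. ] [ 467.  -264.2  137.8] F [0.6 0.  1.2] M [ 0.02 -0.01  0.01]
[ 467.1 -264.3  135.5] [ 467.  -264.2  135.3] F [-0.7  0.   0.9] M [-0.03  0.01  0.05]
[ 467.1 -264.3  133. ] [ 467.  -264.2  132.8] F [0.7 0.3 0.1] M [0.03 0.04 0.05]
[ 467.1 -264.3  130.5] [ 467.1 -264.2  130.3] F [-0.8  0.5  1. ] M [-0.01 -0.03 -0.03]
[ 467.1 -264.3  128. ] [ 467.1 -264.3  127.8] F [-0.  -0.3  1.6] M [-0.01 -0.04  0.03]
[ 467.1 -264.3  125.5] [ 467.1 -264.2  125.4] F [ 0.  -0.2  0.9] M [-0.07 -0.03  0.02]
[ 467.1 -264.3  123. ] [ 467.  -264.3  122.8] F [0.1 1.5 0.8] M [-0.01 -0.01 -0.01]
[ 467.2 -264.1  120.5] [ 467.1 -264.   120.4] F [-0.6 -0.4 -0.2] M [0.   0.02 0.02]
[ 467.2 -264.1  118. ] [ 467.1 -264.   117.8] F [-0.4  0.5  0.8] M [0.01 0.   0.1 ]
[ 467.2 -264.1  115.5] [ 467.7 -264.2  116.8] F [-0.9  1.6 12.2] M [ 0.3   0.42 -0.02]
contact
19.7083
```

Lugs passed the gaps and rest on the ledge: TCP is at 116.8 mm against 117 mm expected. I'll lift it just clear of the ledge's rise and twist clockwise under force watch.

```bash
cat > t.py <<'E'
from h import *
s=np.load("st.npz"); f0,m0=s["f0"],s["m0"]; Y=1.712; o=.0008
ax=np.array([.4672,-.2633])
def P(y,z): return [ax[0]-o*np.cos(y),ax[1]-o*np.sin(y),z]
z=.1197; r.servo_line(P(Y,z),rot=q(Y),speed=.02); r.sleep(.15)
print(np.round(r.current_position(),4),np.round(r.current_contact_force()-f0,1))
y=Y
while y>Y-.72+1e-6:
    y-=.04; t=r.current_time_s(); r.servo_line(P(y,z),rot=q(y),speed=.02); dt=r.current_time_s()-t
    if dt<.12: r.sleep(.12-dt)
    f=np.array(r.current_contact_force())-f0; m=np.array(r.current_wrist_torque())-m0
    x=r.current_orientation(); ya=2*np.arctan2(x[2],x[1])
    print(round(Y-y,2),"act",round(Y-ya,3),np.round(np.array(r.current_position())*1e3,1),"F",f.round(1),"M",m.round(2),round(dt,2))
    if np.linalg.norm(f)>10 or abs(m[2])>.5: print("contact"); break
    ax+=np.clip(f[:2]*.00015,-.0004,.0004)*(np.hypot(*f[:2])>2)
np.savez("st2.npz",f0=f0,m0=m0,y=y,ax=ax,z=z); print(r.current_time_s())
E
python3 t.py
```

```text
[ 0.4672 -0.264   0.1195] [0.4 0.1 1.4]
0.04 act 0.039 [ 467.2 -264.1  119.6] F [0.1 0.2 1. ] M [-0.03  0.02  0.01] 0.25
0.08 act 0.079 [ 467.2 -264.1  119.6] F [ 1.3 -0.   1.1] M [-0.04  0.06 -0.02] 0.25
0.12 act 0.119 [ 467.2 -264.1  119.7] F [ 0.  -0.8  0.8] M [-0.02 -0.   -0.03] 0.25
0.16 act 0.158 [ 467.2 -264.1  119.7] F [-0.3 -0.5 -0. ] M [-0.02  0.    0.04] 0.25
0.2 act 0.198 [ 467.1 -264.1  119.7] F [-0.4 -0.2  0.3] M [ 0.03 -0.05 -0.03] 0.25
0.24 act 0.238 [ 467.1 -264.1  119.7] F [-0.3  0.2  0.1] M [ 0.   -0.01 -0.01] 0.25
0.28 act 0.279 [ 467.1 -264.1  119.7] F [ 0.6 -0.5  0.6] M [-0.01  0.04  0.  ] 0.25
0.32 act 0.318 [ 467.1 -264.   119.7] F [0.6 0.4 0.1] M [-0.02  0.02 -0.06] 0.25
0.36 act 0.358 [ 467.  -264.1  119.7] F [-0.6  0.7  0.2] M [-0.05  0.   -0.07] 0.25
0.4 act 0.398 [ 467.  -264.   119.7] F [0.1 0.1 0.6] M [-0.08  0.01  0.  ] 0.25
0.44 act 0.438 [ 467.  -264.1  119.7] F [ 0.1  0.6 -0.1] M [-0.05  0.02  0.  ] 0.25
0.48 act 0.479 [ 466.9 -264.   119.7] F [-0.6  0.1 -0.1] M [-0.04 -0.01  0.01] 0.25
0.52 act 0.518 [ 466.9 -264.   119.7] F [-0.1 -0.2 -0.1] M [ 0.02 -0.04  0.03] 0.25
0.56 act 0.558 [ 466.9 -264.   119.7] F [0.8 1.2 0.6] M [ 0.03 -0.03  0.01] 0.25
0.6 act 0.598 [ 466.9 -264.   119.7] F [-0.1 -0.1  1.3] M [ 0.04 -0.01 -0.04] 0.25
0.64 act 0.638 [ 466.9 -264.   119.7] F [0.3 0.1 1.2] M [-0.01 -0.01  0.02] 0.25
0.68 act 0.678 [ 466.8 -263.9  119.7] F [0.5 0.2 0.4] M [-0.03 -0.04  0.01] 0.25
0.72 act 0.719 [ 466.8 -263.9  119.7] F [ 0.4 -0.2  0.1] M [-0.03 -0.11  0.02] 0.25
24.7167
```

```bash
cat > l.py <<'E'
from h import *
s=np.load("st2.npz"); f0,m0,y,ax,z=s["f0"],s["m0"],float(s["y"]),s["ax"],float(s["z"]); o=.0008
while True:
    z-=.001; r.servo_line([ax[0]-o*np.cos(y),ax[1]-o*np.sin(y),z],speed=.01)
    f=np.array(r.current_contact_force())-f0; m=np.array(r.current_wrist_torque())-m0; p=np.array(r.current_position())
    print(round(z*1e3,1),np.round(p*1e3,1),"F",f.round(1),"M",m.round(2))
    if np.linalg.norm(f)>5 or z<.1115: break
    ax+=np.clip(f[:2]*.00015,-.0004,.0004)*(np.hypot(*f[:2])>2)
np.savez("st3.npz",f0=f0,m0=m0,y=y,ax=ax,z=z); print(r.current_time_s())
E
python3 l.py
```

```text
118.7 [ 466.8 -264.   118.6] F [-0.1 -0.1  0.9] M [-0.07 -0.07 -0.02]
117.7 [ 466.8 -264.1  117.7] F [0.2 0.2 1.1] M [-0.09 -0.14 -0.03]
116.7 [ 466.8 -264.   116.6] F [0.6 0.1 0. ] M [-0.05 -0.1   0.01]
115.7 [ 466.8 -264.   115.6] F [ 1.  -0.2  0.6] M [-0.04 -0.09  0.05]
114.7 [ 466.8 -264.   114.7] F [1.3 0.1 0.2] M [-0.11 -0.14 -0.04]
113.7 [ 466.8 -264.   113.7] F [ 0.4 -0.3  0.4] M [-0.11 -0.15  0.06]
112.7 [ 467.  -264.1  112.9] F [ 0.8 -0.   2.2] M [-0.04 -0.09  0.01]
111.7 [ 467.2 -264.2  112.8] F [-0.3  0.6 11.3] M [0.3  0.24 0.07]
26.7167
```

The lugs are seated on the notch floors: 112.8 mm, as predicted. Next I'll unload, release and retreat, then check.

```bash
cat > f.py <<'E'
from h import *
s=np.load("st3.npz"); y,ax=float(s["y"]),s["ax"]; o=.0008
r.servo_line([ax[0]-o*np.cos(y),ax[1]-o*np.sin(y),.1126],speed=.02); r.sleep(.2)
print(np.round(r.current_contact_force(),1)); r.open_gripper(); p=np.array(r.current_position())
print(r.current_finger_gap(),np.round(r.current_contact_force(),1))
r.servo_line([p[0],p[1],.26],speed=.12); r.sleep(.3)
print(np.round(r.current_contact_force(),1),r.current_time_s())
i=eyes.camera_info("wrist"); im,d=eyes.get_image("wrist"); K,T=np.array(i["K"]),np.array(i["T"])
v,u=np.mgrid[:384,:512]
g=(np.stack([(u-K[0,2])/K[0,0]*d,-(v-K[1,2])/K[1,1]*d,-d],-1)@T[:3,:3].T+T[:3,3])[d>0]
b=g[(np.hypot(g[:,0]-.467,g[:,1]+.2638)<.05)&(g[:,2]>.125)&(g[:,2]<.16)]
e=np.linalg.svd((b-b.mean(0))[:,:2],full_matrices=False)[2][0]
print("bar top z",np.percentile(b[:,2],[5,50,95]),"mean",b.mean(0),"yaw",np.arctan2(e[1],e[0])%np.pi,"expected",1.712-.72)
sc,_=eyes.get_image("scene"); a=cv2.resize(sc[240:330,230:350],(512,384),interpolation=cv2.INTER_CUBIC)
cv2.imwrite("pics/end.png",cv2.resize(np.hstack([im,a]),(800,300)))
E
python3 f.py
```

```text
[ 0.2 -0.6  5.9]
0.9972833218710341 [ 0.4 -0.1  0.4]
[ 0.1 -0.1  0.7] 29.55
bar top z [0.13910276 0.14048173 0.14174516] mean [ 0.46819594 -0.26100564  0.14038039] yaw 0.983636690803233 expected 0.992
```

View pics/end.png

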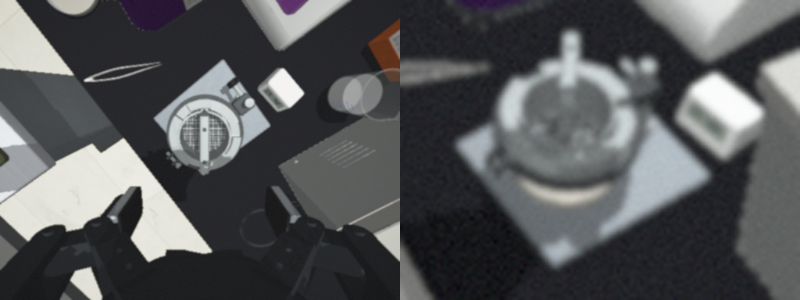

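The sieve sits level in the collar, at wrist (205,138) and scene crop (570,110). Its bar top is at 140.5 mm, where a seated sieve should read 140, and its yaw is 0.984. The gripper is clear of it.

```bash
python3 -c "
from plant import r
print(r.finish_job())"
```

```text
the job is handed in; nothing more can be done
None
```

The steel sieve hangs locked in the bayonet collar with all lugs down at notch level, contact stayed at about 12 N or less, it was released, and the job was handed in at about 30 s.

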